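# Load the drying cabinet with fired test ware

### The job

Get the ware into the drying cabinet: draw the flush bolt on the right-hand leaf of its double door fully up, swing both leaves wide open (at least square to the front), and pull the tray well out by its handle. Slide the wooden box's lid open over its ridge, stand every little dish from the box and the bowl from the bench upright on the tray's floor, push the tray fully home with them on it, and slide the empty box's lid fully shut again. Leave the cabinet doors wide open with the bolt up so that air gets in, and do not disturb the other things on the bench.

Things in the scene. Friction and masses are not known exactly. Their poses are not given: they have to be found in the camera images.
- cabinet: low grey drying cabinet, fixed; 286 mm wide (y), 210 deep (x), 130 tall. Origin on the bench at the middle of the doorway in the plane of the closed doors; x points in, away from the robot. Clear top from x = 95 to 210 mm, 130 mm high; between the doors and x = 95 it is open from above, 88 mm clear, so fingers can go down behind the doors
- leaf_a (a joint): active leaf (cabinet's +y side): angle in rad, 0 shut, swings out to the robot up to 1.75; may start ajar up to 0.25. About 1 N at mid-leaf, stays where left. White panel 125 mm wide, 14 thick, 20 to 130 mm over the bench. A strip on its free edge overlaps the front of the other leaf by 9 mm, so it must open first
- leaf_a_hinge (a point): on the vertical hinge axis of the active leaf, in the panel's mid-plane, at the height of its top edge (130 mm); the free edge is 126 mm from this axis
- pull_top (a point): top end of the active leaf's pull: an upright steel post 12 mm across and 45 mm tall (82 to 127 mm high), its axis 34 mm in front of the leaf's face and 83 mm from the hinge; can be pinched from above
- leaf_p (a joint): passive leaf (cabinet's -y side, the robot's right): angle in rad, 0 shut, swings out to the robot up to 1.75. Held shut by the bolt and by the active leaf's strip. Panel size and stiffness as the active leaf; no pull: pinch its top edge, or push it from inside through the gap behind the doors
- leaf_p_hinge (a point): on the vertical hinge axis of the passive leaf, in the panel's mid-plane, 130 mm high; the free edge is 126 mm from this axis
- bolt (a joint): flush bolt on the front of the passive leaf: height drawn up in m, 0 = shot into the keeper on the sill, 0.025 = fully withdrawn (stop); free of the keeper above about 0.013. Needs about 4 N upwards and stays where left
- bolt_grip (a point): middle of the bolt's thumb-piece: dark steel block 10 mm wide along the leaf, 36 mm deep, 26 mm tall (98 to 124 mm high when shot), standing out from the leaf's face; this point is 29 mm before the face, 43 mm from the leaf's free edge, 83 mm from its hinge. Pinch it from above, closing along the leaf
- tray (a joint): how far the tray is drawn out towards the robot in m: 0 fully home, 0.15 stop. About 2 N to slide, stays where left; the leaves block it unless both are open about square
- tray_mid (a point): centre of the upper face of the tray's floor, 36 mm over the bench; axes as the cabinet's. The aluminium tray is 170 mm deep (x) and 220 mm wide (y) outside, with 6 mm walls standing 10 mm above the floor. Home, it lies 105 mm behind the doors' plane
- tray_bar (a point): middle of the tray's handle: a round bar 10 mm thick and 70 mm long along y on two uprights at the tray's front (78 mm before tray_mid), 95 mm over the bench, clear beneath
- slidebox: wooden slide-top box standing on the bench, fixed; 181 mm long (x), 126 mm wide (y), 57 mm tall. Origin at the centre of its underside; x along its length, pointing roughly away from the robot. Inside 165 x 106 mm, floor 6 mm over the bench. The lid slides towards the box's +x end
- lid (a joint): how far the box's lid is slid open along the box's +x in m: 0 fully shut, 0.165 stop (box clear of the lid). In the first 11 mm it must be forced over a small sprung ridge (about 7 N; the same when shutting), then about 1 N; stays where left
- lid_bar (a point): centre of the top of the lid's finger bar: 10 mm thick (along the box's x), 60 mm long (y), 22 mm tall, its top 73 mm over the bench; with the lid shut it is 45 mm from the box's middle towards -x. The lid's upper face is 51 mm over the bench
- dish1: low round terracotta dish, 42 mm across, 26 mm tall, shallow hollow on top; origin at the centre of its underside, z up. 60 g. Starts upright in the slide-top box, in a row along its middle; may be absent (1 to 3 of the three are there)
- dish2: low round terracotta dish, 42 mm across, 26 mm tall, shallow hollow on top; origin at the centre of its underside, z up. 60 g. Starts upright in the slide-top box, in a row along its middle; may be absent (1 to 3 of the three are there)
- dish3: low round terracotta dish, 42 mm across, 26 mm tall, shallow hollow on top; origin at the centre of its underside, z up. 60 g. Starts upright in the slide-top box, in a row along its middle; may be absent (1 to 3 of the three are there)
- bowl: round terracotta bowl, 56 mm across, 34 mm tall, 120 g, standing upright on the bench to the robot's right; origin at the centre of its underside, z up
- tub: bystander: lidded tub, 90 mm across, 60 mm tall; leave alone
- slip_pot: bystander: lidded pot, 84 mm across, 55 mm tall; leave alone
- trimmer: bystander: trimming tool with a wooden handle, 160 mm long (along its x, origin about the middle), 26 mm thick at the handle, lying on the bench; leave alone
- rib: bystander: flat dark wooden rib, 100 x 45 x 6 mm; leave alone
- brush: bystander: brush lying on the bench; leave alone
- prop: bystander: square kiln prop, 38 x 38 x 60 mm, standing; leave alone
Not all that is in view belongs to the job. Leave any blue look-alike of the bowl alone.

How it is judged (in metres and radians):
On the way, in this order (a step that is already met when the one before it is completed fails the run):
1. the flush bolt is drawn fully up while the passive leaf is still shut (value of joint bolt above 0.018 m and value of joint leaf_p below 0.15 rad), for 0.2 s.
2. both leaves stand wide open (value of joint each of leaf_a, leaf_p above 1.4 rad), for 0.2 s.
3. the tray is drawn well out (value of joint tray above 0.1 m), for 0.2 s.
4. every dish and the bowl stand upright on the drawn-out tray (value of joint tray above 0.08 m and x of dish1 in the frame of tray_mid between -0.072 and 0.072 m and y of dish1 in the frame of tray_mid between -0.097 and 0.097 m and z of dish1 in the frame of tray_mid between -0.004 and 0.008 m and angle between each of dish1, dish2, dish3, bowl's own z axis and vertical below 0.15 rad and x of dish2 in the frame of tray_mid between -0.072 and 0.072 m and y of dish2 in the frame of tray_mid between -0.097 and 0.097 m and z of dish2 in the frame of tray_mid between -0.004 and 0.008 m and x of dish3 in the frame of tray_mid between -0.072 and 0.072 m and y of dish3 in the frame of tray_mid between -0.097 and 0.097 m and z of dish3 in the frame of tray_mid between -0.004 and 0.008 m and x of bowl in the frame of tray_mid between -0.072 and 0.072 m and y of bowl in the frame of tray_mid between -0.097 and 0.097 m and z of bowl in the frame of tray_mid between -0.004 and 0.008 m), for 0.2 s.
At the end, for the whole second after the job is handed in: bolt up by more than 18 mm; both leaves open by more than 1.4 rad (80 degrees); tray within 8 mm of fully home; box lid within 5 mm of fully shut; every dish present and the bowl stand upright (within 0.15 rad) on the tray's floor, at rest (all of step 2 and value of joint bolt above 0.018 m and value of joint tray below 0.008 m and value of joint lid below 0.005 m and x of dish1 in the frame of tray_mid between -0.072 and 0.072 m and y of dish1 in the frame of tray_mid between -0.097 and 0.097 m and z of dish1 in the frame of tray_mid between -0.004 and 0.008 m and angle between each of dish1, dish2, dish3, bowl's own z axis and vertical below 0.15 rad and x of dish2 in the frame of tray_mid between -0.072 and 0.072 m and y of dish2 in the frame of tray_mid between -0.097 and 0.097 m and z of dish2 in the frame of tray_mid between -0.004 and 0.008 m and x of dish3 in the frame of tray_mid between -0.072 and 0.072 m and y of dish3 in the frame of tray_mid between -0.097 and 0.097 m and z of dish3 in the frame of tray_mid between -0.004 and 0.008 m and x of bowl in the frame of tray_mid between -0.072 and 0.072 m and y of bowl in the frame of tray_mid between -0.097 and 0.097 m and z of bowl in the frame of tray_mid between -0.004 and 0.008 m and linear speed of each of dish1, dish2, dish3, bowl below 0.02 m/s); the robot touches nothing.
It fails at once if a bystander (tub, slip pot, trimming tool, rib, brush or kiln prop) is moved more than 30 mm (distance of any of tub, slip_pot, trimmer, rib, brush, prop from where it was at the start of the episode above 0.03 m).
Of dish1, dish2, dish3 only 1 to 3 are there at a start; the rules pass over those that are not, and their reading is None.
At some moment in a run one of bowl may be knocked a few centimetres aside while the robot is not near it.
Once in a run the grip may slacken for a moment while it holds something.
It also fails if it takes over 210 s, if anything falls off the work surface, if the arm or the gripper's body presses on something with over 40 N, if the wrist force passes 120 N, or if a joint passes its speed limit or range.

### The arm

A 6-joint arm with a two-finger parallel gripper is mounted at the origin on the work surface. World frame = base frame: x ahead of the robot, y to its left, z up, the work surface at z = 0. Lengths are in m, angles in degrees, forces in N, time in s.
With the tool pointing down it reaches from about 0.325 to 0.85 m from the base axis. Payload 15.5 kg.
Tool frame: the origin (TCP) lies midway between the tips of the shut fingers; the grasp point (between the pads) lies 19 mm behind it; z points along the fingers, y is the line along which they close (so a half turn about z gives the same grasp; the last joint's range is limited). The gripper opens to 91 mm and grips with 3 to 60 N. Pads are 32 mm wide; open, the fingers measure 118 mm over their backs; the gripper's body (76 mm by 178 mm) begins 60 mm behind the grasp point.
Start: joints at [-5.472, 28.281, 77.091, -0, 74.628, -5.472], TCP at [0.625, 0, 0.187] pointing down, gripper open.
Joint ranges: [-166.48, 166.48], [-47.26, 123.95], [12.59, 153.08], [-70.14, 250.14], [6.76, 159.57], [-176.63, 176.63]. Speed limits (degrees/s): [108.29, 108.29, 147.25, 172.46, 172.46, 172.46].

### API

Orientations are given as a 3x3 rotation matrix whose columns are the frame's x, y, z axes.
In Python, from bench import ctrl gives the robot as it stands. The module is installed in compiled form; this text tells all that it offers. Calls block until the motion is done:
- ctrl.goto(position, orientation): joint-space move of the TCP to a pose.
- ctrl.move_l(position, vel=0.15, ori=None, contact_N=None): straight line of the TCP; ori=None keeps the orientation; vel is the mean speed in m/s. With contact_N (N) it stops when the force on the tool has changed by that much, and returns True; else False.
- ctrl.movej(angles): joint-space move.
- ctrl.command_gripper(opening): opening from 0.0 (shut) to 1.0 (fully open); the grip force is fixed at half the most; returns when the fingers have stopped.
- ctrl.sleep(seconds).
- ctrl.ik(position, orientation): joint angles nearest the present ones, or None.
- ctrl.read_camera(name): name is "scene" or "side" or "wrist"; returns the picture (384x512x3 uint8, blue, green, red); there is no depth.
- ctrl.camera_params(name): a dict with "fx", "fy", "cx", "cy" (pixels), "D" ([k1, k2, p1, p2, k3] as OpenCV has them; the pictures are not rectified), "pose" (4x4, takes a point from camera to world coordinates); the wrist camera has in their place "T_tool_cam" (4x4, takes a point from camera to tool coordinates, whose origin is the TCP and whose axes are the flange's). Camera axes: x right, y up, looking along -z (the intrinsics and any distortion apply to the point x, -y, -z); pixel columns grow to the right and rows downward; lengths in m; the calibration is good to about 2 mm. A picture is of the moment at which its call begins: read the wrist's pose just before it. camera_params takes no time and is no camera call.
A pose or a line that the arm cannot do raises ctrl.MotionError and nothing moves.
- ctrl.sign_off(): hands the job in; it is judged then, once.
Readings, each from a call of its own:
- ctrl.current_t(): time.
- ctrl.current_q(): joint angles.
- ctrl.current_dq(): joint speeds.
- ctrl.current_effort(): joint torques, N m.
- ctrl.current_tool_pos(): TCP position.
- ctrl.current_eef_rot(): TCP orientation.
- ctrl.current_contact_force(): force on the tool from outside, world axes, zero at the start.
- ctrl.current_wrist_torque(): the same for the moment, N m.
- ctrl.current_grip_width(): opening from 0.0 (shut) to 1.0 (fully open).
- ctrl.current_grasp_force(): force on a finger pad.
Only numpy, scipy, OpenCV 4.12 (cv2) and the standard library are available. Lean on these libraries where they do the work, as an engineer would, in place of code of your own. Each camera call takes 0.05 s, during which the arm holds its last target. There are 200 camera calls.

## Working session

There is one attempt and no reset: what is moved stays moved. The work goes in short steps, each a Python script; the robot and the scene stay as the last script left them, time stands still between calls to the robot, and variables do not carry over. Pictures are saved under pics/ and viewed, at most 14 in all, crops included, and the job is handed in when it is done.

```bash
ls; mkdir -p pics; python3 - <<'E'
from bench import ctrl
import cv2,numpy as np
np.set_printoptions(precision=4,suppress=True)
for n in ("scene","side","wrist"):
    p=ctrl.camera_params(n); print(n,p)
    cv2.imwrite(f"pics/{n}0.png",ctrl.read_camera(n))
print(ctrl.current_eef_rot(),ctrl.current_tool_pos(),ctrl.current_t())
E
```

```text
pics
scene {'fx': 430.03471621512324, 'fy': 430.03471621512324, 'cx': 249.86071734874477, 'cy': 192.92393838161397, 'D': array([-0.0419,  0.    ,  0.    ,  0.    ,  0.    ]), 'pose': array([[-0.0486, -0.6518,  0.7568,  1.7027],
       [ 0.9987, -0.0214,  0.0457,  0.108 ],
       [-0.0136,  0.7581,  0.652 ,  1.0981],
       [ 0.    ,  0.    ,  0.    ,  1.    ]])}
side {'fx': 411.41586667164364, 'fy': 411.41586667164364, 'cx': 253.65568999711104, 'cy': 189.31423036256643, 'D': array([0.0473, 0.    , 0.    , 0.    , 0.    ]), 'pose': array([[ 0.7621,  0.3332, -0.5552, -0.1834],
       [-0.647 ,  0.4253, -0.6328, -0.8107],
       [ 0.0253,  0.8415,  0.5397,  0.8231],
       [ 0.    ,  0.    ,  0.    ,  1.    ]])}
wrist {'fx': 343.2712526406844, 'fy': 343.2712526406844, 'cx': 255.1026222980691, 'cy': 187.22171039208837, 'D': array([-0.0676,  0.    ,  0.    ,  0.    ,  0.    ]), 'T_tool_cam': array([[-0.0012,  0.9707,  0.2404,  0.0678],
       [ 1.    ,  0.0012,  0.0002,  0.0002],
       [-0.0001,  0.2404, -0.9707, -0.1964],
       [ 0.    ,  0.    ,  0.    ,  1.    ]])}
[[-0.      1.     -0.0009]
 [ 1.      0.      0.0001]
 [ 0.0001 -0.0009 -1.    ]] [0.6247 0.     0.1863] 0.15
```

View images.

View pics/scene0.png

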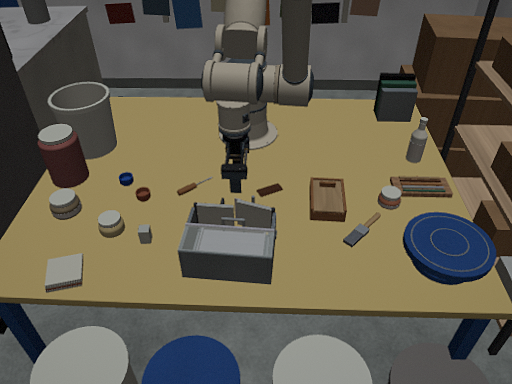

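View pics/side0.png

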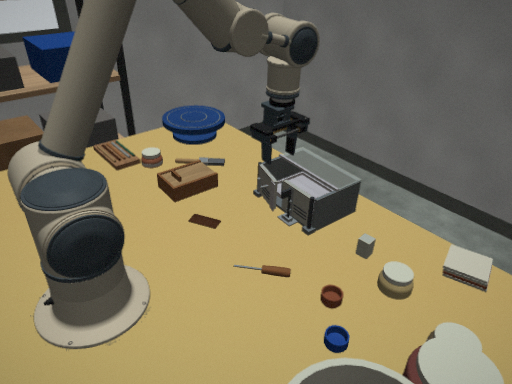

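```bash
cat > h.py <<'E'
from bench import ctrl
import cv2,numpy as np
from scipy.spatial.transform import Rotation as R
np.set_printoptions(precision=4,suppress=True)
F=np.diag([1.,-1,-1])
def cam(n):
    p=ctrl.camera_params(n); K=np.array([[p['fx'],0,p['cx']],[0,p['fy'],p['cy']],[0,0,1.]])
    if n=="wrist":
        T=np.eye(4); T[:3,:3]=ctrl.current_eef_rot(); T[:3,3]=ctrl.current_tool_pos(); T=T@np.array(p['T_tool_cam'])
    else: T=np.array(p['pose'])
    return K,np.array(p['D']),T
def shot(n,f=None):
    c=cam(n); im=ctrl.read_camera(n)
    if f: cv2.imwrite(f"pics/{f}.png",im); np.savez(f"pics/{f}.npz",K=c[0],D=c[1],T=c[2])
    return im,c
def load(f):
    z=np.load(f"pics/{f}.npz"); return cv2.imread(f"pics/{f}.png"),(z['K'],z['D'],z['T'])
def ray(c,px):
    K,D,T=c; u=cv2.undistortPoints(np.array(px,float).reshape(-1,1,2),K,D).reshape(-1,2)
    d=np.c_[u,np.ones(len(u))]@F@T[:3,:3].T
    return T[:3,3],d
def onz(c,px,z):
    o,d=ray(c,px); return o+d*((z-o[2])/d[:,2])[:,None]
def proj(c,P):
    K,D,T=c; X=(np.atleast_2d(P)-T[:3,3])@T[:3,:3]@F
    return cv2.projectPoints(X,np.zeros(3),np.zeros(3),K,D)[0].reshape(-1,2)
def rot(a):
    """tool down; fingers close along world angle a (deg); half turn chosen nearest wrist zero range"""
    a=np.radians(a); y=np.array([np.cos(a),np.sin(a),0]); z=np.array([0,0,-1.]); return np.c_[np.cross(y,z),y,z]
def go(p,a): ctrl.goto(np.array(p,float),rot(a))
def line(p,v=.15,a=None,c=None): return ctrl.move_l(np.array(p,float),v,rot(a) if a is not None else None,c)
E
python3 - <<'E'
from h import *
c=cam("scene"); s=cam("side")
print("bowl",onz(c,[[143,190]],.034),onz(s,[[332,291]],.034))
print("cab back top",onz(c,[[181,247],[274,250]],.13))
print("cab bottom back",onz(c,[[182,275],[272,279]],0))
print("box",onz(c,[[310,179],[343,179],[346,212],[312,212]],.055))
print("lidbar side",onz(s,[[178,176]],.073))
print("bystanders",onz(c,[[144,233],[108,228],[195,187],[270,189],[360,232],[390,198]],.03))
for a in (0,90,180,-90,45,-45): 
    q=ctrl.ik(np.array([.5,0,.35]),rot(a)); print(a,q)
E
```

```text
bowl [[ 0.4638 -0.3793  0.034 ]] [[ 0.4736 -0.3794  0.034 ]]
cab back top [[ 0.8364 -0.156   0.13  ]
 [ 0.838   0.125   0.13  ]]
cab bottom back [[ 0.8401 -0.1678  0.    ]
 [ 0.8449  0.1218  0.    ]]
box [[0.402  0.2628 0.055 ]
 [0.3979 0.3899 0.055 ]
 [0.5839 0.3791 0.055 ]
 [0.5879 0.2592 0.055 ]]
lidbar side [[0.4346 0.2994 0.073 ]]
bystanders [[ 0.6874 -0.3229  0.03  ]
 [ 0.6682 -0.4565  0.03  ]
 [ 0.4346 -0.1816  0.03  ]
 [ 0.4372  0.1094  0.03  ]
 [ 0.6563  0.4217  0.03  ]
 [ 0.4748  0.5598  0.03  ]]
0 [-6.8459 10.6822 78.6179 -0.     90.6999 -6.8459]
90 [ -6.8459  10.6822  78.6179  -0.      90.6999 -96.8459]
180 [ -6.8459  10.6822  78.6179  -0.      90.6999 173.1541]
-90 [-6.8459 10.6822 78.6179 -0.     90.6999 83.1541]
45 [ -6.8459  10.6822  78.6179  -0.      90.6999 -51.8459]
-45 [-6.8459 10.6822 78.6179 -0.     90.6999 38.1541]
```

```bash
python3 - <<'E'
from h import *
line([.55,0,.33],.3)
go([.55,-.015,.33],90); shot("wrist","w_cab")
go([.47,.30,.33],90); shot("wrist","w_box")
print(ctrl.current_t())
a=cv2.imread("pics/w_cab.png"); b=cv2.imread("pics/w_box.png")
E
```

```text
3.65
```

View pics/w_cab.png

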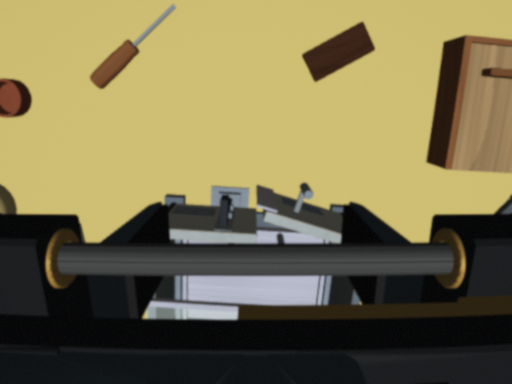

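View pics/w_box.png

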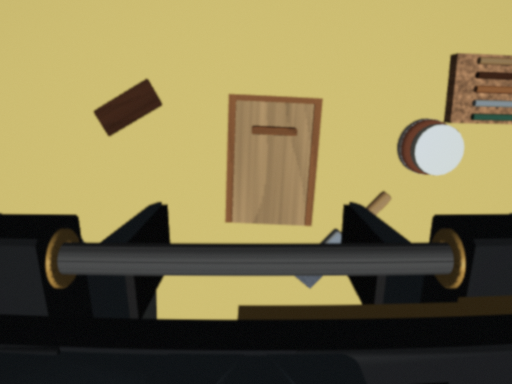

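```bash
python3 - <<'E'
from h import *
im,c=load("w_box")
P=onz(c,[[229,94],[322,97],[311,226],[227,222]],.057); print(P, np.linalg.norm(P-np.roll(P,-1,0),axis=1)); print(P.mean(0))
print("bar",onz(c,[[252,130],[297,131]],.073))
go([.72,-.015,.27],90); im,c=shot("wrist","w_cab2")
print(ctrl.current_tool_pos())
cv2.imwrite("pics/w_cab2c.png",cv2.resize(im[:260,60:460],None,fx=2,fy=2,interpolation=cv2.INTER_CUBIC))
E
```

```text
[[0.3923 0.265  0.057 ]
 [0.3961 0.3887 0.057 ]
 [0.578  0.3805 0.057 ]
 [0.5715 0.2586 0.057 ]] [0.1238 0.182  0.1221 0.1794]
[0.4845 0.3232 0.057 ]
bar [[0.4386 0.2955 0.073 ]
 [0.4399 0.3545 0.073 ]]
[ 0.7198 -0.0136  0.2707]
```

View pics/w_cab2c.png

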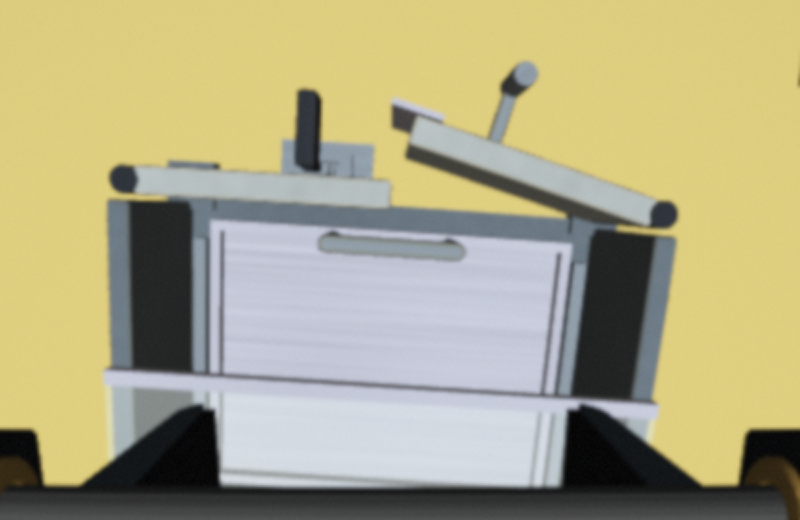

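```bash
python3 - <<'E'
from h import *
im,c=load("w_cab2")
f=lambda l,z: onz(c,np.array(l)/2.+[60,0],z)
H=f([[123,179],[663,214]],.13); print("hinges p,a",H,np.linalg.norm(H[0]-H[1]))
u=(H[1]-H[0])/np.linalg.norm(H[1]-H[0]); n=np.array([-u[1]*-1,0,0]); 
yaw=np.degrees(np.arctan2(-u[0],u[1])); print("yaw",yaw)
xin=np.array([u[1],-u[0],0])
pf=f([[389,193]],.13)[0]; print("p free edge",pf,np.linalg.norm(pf-H[0]), )
pt=f([[526,74]],.127)[0]; print("pull",pt,np.linalg.norm((pt-H[1])[:2]),"expect",np.hypot(83,41))
th=np.arctan2(-(pt-H[1])@xin,-(pt-H[1])@u)-np.arctan2(41,83); print("leaf_a",th)
print("bolt predicted",H[0]+83e-3*u-36e-3*xin)
print("bolt px front top edge",f([[297,91],[319,92]],.124), f([[298,160],[320,165]],.124))
b=f([[319,242],[466,250]],.1); print("bar",b,np.linalg.norm(b[0]-b[1]),b.mean(0))
M=H.mean(0); print("origin",M,"bar pred",M+xin*.027)
print("bench px of top crossing", f([[107,370],[657,404]],.13))
E
```

```text
hinges p,a [[ 0.6396 -0.1413  0.13  ]
 [ 0.6561  0.119   0.13  ]] 0.26083666487525176
yaw -3.609472495255741
p free edge [ 0.6471 -0.0138  0.13  ] 0.12773556924574903
pull [0.5924 0.0502 0.127 ] 0.09375681948342299 expect 92.57429448826494
leaf_a 0.22463118642999297
bolt predicted [ 0.6089 -0.0562  0.13  ]
bolt px front top edge [[ 0.5997 -0.0572  0.124 ]
 [ 0.6003 -0.0468  0.124 ]] [[ 0.6314 -0.0576  0.124 ]
 [ 0.6338 -0.047   0.124 ]]
bar [[ 0.6717 -0.0507  0.1   ]
 [ 0.6759  0.0268  0.1   ]] 0.07769496822301417 [ 0.6738 -0.0119  0.1   ]
origin [ 0.6479 -0.0112  0.13  ] bar pred [ 0.6748 -0.0129  0.13  ]
bench px of top crossing [[ 0.7338 -0.1578  0.13  ]
 [ 0.7519  0.1246  0.13  ]]
```

```bash
cat >> h.py <<'E'
YC=-3.5; cy=np.radians(YC)
XI=np.array([np.cos(cy),np.sin(cy),0]); YI=np.array([-np.sin(cy),np.cos(cy),0])
M=np.array([.6485,-.0115,0])
def C(x,y,z): return M+x*XI+y*YI+[0,0,z]
E
python3 - <<'E'
from h import *
b=np.array([.612,-.0525,0])
ctrl.command_gripper(.32)
go(b+[0,0,.18],90+YC)
print(line(b+[0,0,.098],.08,c=8), ctrl.current_tool_pos())
ctrl.command_gripper(0)
print("w",ctrl.current_grip_width()*91,ctrl.current_grasp_force(),ctrl.current_contact_force())
p=ctrl.current_tool_pos()
line(p+[0,0,.0255],.03); print(ctrl.current_contact_force(),ctrl.current_grip_width()*91); ctrl.sleep(.3)
ctrl.command_gripper(.32)
print(ctrl.current_tool_pos(),ctrl.current_contact_force(),ctrl.current_t())
line([b[0],b[1],.2]); 
im,c=shot("wrist","bolt"); shot("side","bolts")
go(C(.11,0,.27),90); im,c=shot("wrist","bolt2"); cv2.imwrite("pics/b2c.png",cv2.resize(im[:260,60:460],None,fx=1.5,fy=1.5))
E
```

```text
False [ 0.6124 -0.0526  0.0985]
w 0.41559772597501043 0.0 [ 0.3169  0.0923 -0.1565]
[-0.0261 -0.3593  0.4554] 0.3502304156796748
[ 0.612  -0.0525  0.1235] [-0.0904  0.8034  0.3947] 10.5583
```

View pics/b2c.png

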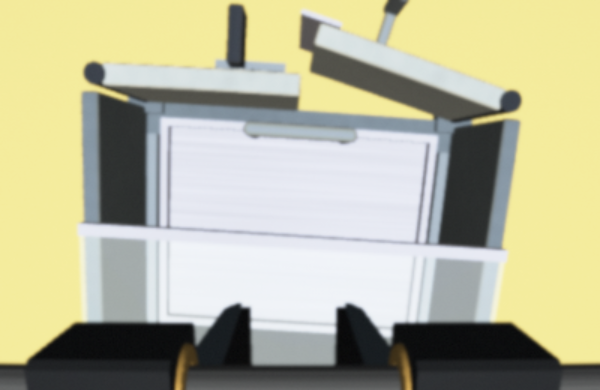

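```bash
python3 - <<'E'
from h import *
def tri(L):
    A=np.zeros((3,3));b=np.zeros(3);O=[]
    for c,px in L:
        o,d=ray(c,[px]); d=d[0]/np.linalg.norm(d[0]); Q=np.eye(3)-np.outer(d,d); A+=Q;b+=Q@o;O.append((Q,o))
    p=np.linalg.solve(A,b); return p,[np.linalg.norm(Q@(p-o)) for Q,o in O]
i1,c1=load("w_cab");i2,c2=load("w_cab2")
print("pull",onz(c1,[[307,188]],.127),onz(c2,[[323,37]],.127),tri([(c1,(307,188)),(c2,(323,37))]))
z=.13
print("active hinge",onz(c1,[[340,233]],z))
i3,c3=load("bolt2"); print("T",c2[2],c3[2])
s=cam("scene"); 
pts=np.array([[.5924,.0502,.127],[.6396,-.1413,.13],[.6561,.119,.13],[.616,-.052,.124],C(.21,.143,.13),C(.21,-.143,.13)])
for n in("scene","side"):
    c=cam(n); im=cv2.imread(f"pics/{n}0.png")
    P=proj(c,pts); k=3 
    x0,y0=(P.min(0)-15).astype(int); x1,y1=(P.max(0)+25).astype(int)
    cr=cv2.resize(im[y0:y1,x0:x1],None,fx=3,fy=3,interpolation=cv2.INTER_CUBIC)
    for p in P: cv2.circle(cr,tuple(((p-[x0,y0]+.5)*3).astype(int)),3,(0,0,255),1)
    cv2.imwrite(f"pics/ov_{n}.png",cr); print(n,x0,y0,cr.shape)
im,_=load("bolt"); a=cv2.resize(im,(400,300)); 
def fit(i,h): return cv2.resize(i,(int(i.shape[1]*h/i.shape[0]),h))
A=cv2.imread("pics/ov_scene.png");B=cv2.imread("pics/ov_side.png")
t=np.hstack([fit(A,290),fit(B,290)]); w=fit(im,290); W=max(t.shape[1],w.shape[1])
pad=lambda i:cv2.copyMakeBorder(i,0,0,0,W-i.shape[1],cv2.BORDER_CONSTANT)
o=np.vstack([pad(t),pad(w)]); print(o.shape); cv2.imwrite("pics/mosaic.png",o)
E
```

```text
pull [[0.5826 0.0477 0.127 ]] [[0.5924 0.0502 0.127 ]] (array([0.5884, 0.0528, 0.1046]), [np.float64(0.0015778799240680358), np.float64(0.0015778799240680574)])
active hinge [[0.6393 0.0902 0.13  ]]
T [[-0.0001 -0.9705 -0.2411  0.6525]
 [ 1.      0.0001 -0.0005 -0.0134]
 [ 0.0005 -0.2411  0.9705  0.4669]
 [ 0.      0.      0.      1.    ]] [[ 0.0013 -0.9711 -0.2385  0.6907]
 [ 1.      0.0013  0.0001 -0.0179]
 [ 0.0003 -0.2385  0.9711  0.465 ]
 [ 0.      0.      0.      1.    ]]
scene 161 181 (303, 408, 3)
side 243 131 (273, 429, 3)
(580, 845, 3)
```

View pics/mosaic.png

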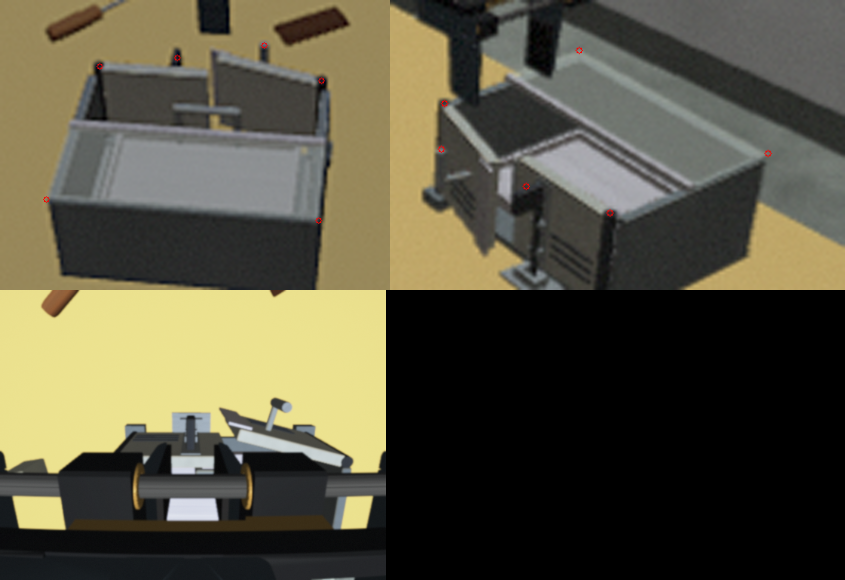

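```bash
python3 - <<'E'
from h import *
im,c=load("bolt"); print(c[2][:3,3])
print(onz(c,[[252,168],[252,208]],.124)); print("TCP down proj",proj(c,[[.612,-.0525,.124],[.612,-.0525,.2],[.596,-.0525,.124],[.628,-.0525,.124]]))
cv2.imwrite("pics/bz.png",cv2.resize(im[120:330,130:390],None,fx=3,fy=3*.9,interpolation=cv2.INTER_CUBIC))
print(im[100:250:6,252].sum(1))
E
```

```text
[ 0.5446 -0.0479  0.3957]
[[ 0.5956 -0.0535  0.124 ]
 [ 0.6291 -0.0557  0.124 ]]
TCP down proj [[254.5517 187.7275]
 [254.3885 218.2358]
 [253.3062 168.4634]
 [255.7639 206.4713]]
[606 605 607 607 607 606 606 609 607 607 594 238 169 191 192 192 194 191
 190 175 479 612 615 655 237]
```

View pics/bz.png

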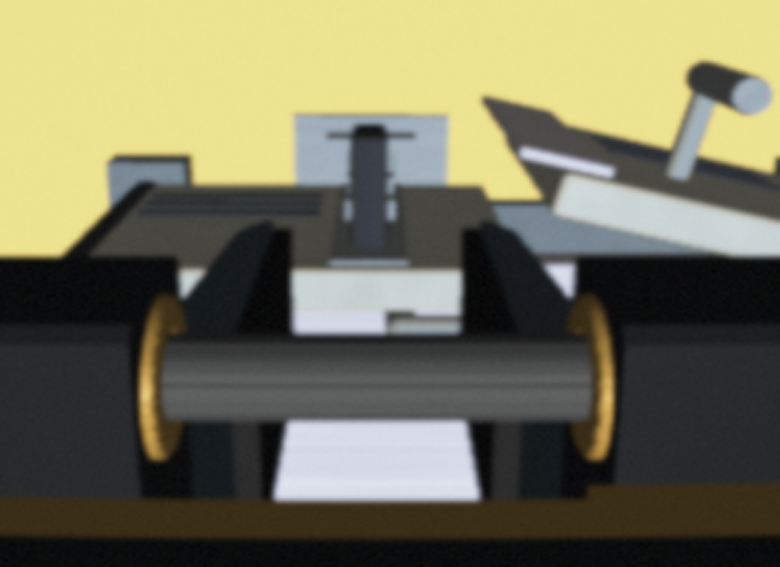

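```bash
python3 - <<'E'
from h import *
ctrl.command_gripper(0)
for x in (.612,.598):
    go([x,-.0535,.17],90+YC)
    print(x,line([x,-.0535,.105],.04,c=4),ctrl.current_tool_pos(),ctrl.current_contact_force())
    line([x,-.0535,.17])
    print(ctrl.current_t())
shot("side","pr")
E
```

```text
0.612 False [ 0.6121 -0.0535  0.1052] [ 0.223  -0.4142  0.2363]
15.7667
0.598 False [ 0.5981 -0.0535  0.1052] [-0.1866  0.5768 -0.5566]
18.375
```

```bash
python3 - <<'E'
from h import *
go([.598,-.0535,.17],90+YC)
line([.598,-.0535,.106],.1)
o=[]
for n,(x0,y0,w,h) in (("scene",(150,170,140,110)),("side",(230,110,140,120))):
    im,c=shot(n,"tip_"+n); P=proj(c,[ctrl.current_tool_pos(),ctrl.current_tool_pos()-[0,0,.05]]); print(n,P)
    cr=cv2.resize(im[y0:y0+h,x0:x0+w],None,fx=2.8,fy=2.8,interpolation=cv2.INTER_CUBIC)
    for p in P: cv2.circle(cr,tuple(((p-[x0,y0]+.5)*2.8).astype(int)),3,(0,0,255),1)
    o.append(cv2.resize(cr,(395,330)))
cv2.imwrite("pics/tip.png",np.hstack(o))
E
```

```text
scene [[222.6617 201.1213]
 [223.4383 211.6516]]
side [[281.4631 195.737 ]
 [280.507  208.6566]]
```

View pics/tip.png

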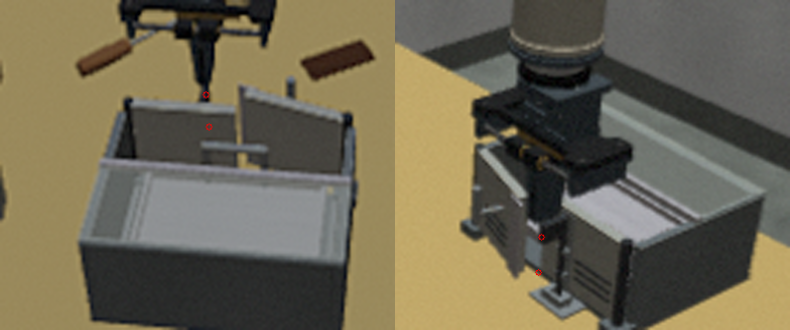

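```bash
python3 - <<'E'
from h import *
im,c=shot("wrist","tip_w"); 
a=cv2.resize(im[100:260,150:360],(400,300),interpolation=cv2.INTER_CUBIC)
s,_=load("tip_scene"); d,_=load("tip_side")
b=cv2.resize(s[185:225,195:250],(400,300),interpolation=cv2.INTER_CUBIC)
e=cv2.resize(d[160:225,250:338],(400,300),interpolation=cv2.INTER_CUBIC)
d0=cv2.imread("pics/side0.png"); f=cv2.resize(d0[160:225,250:338],(400,300),interpolation=cv2.INTER_CUBIC)
cv2.imwrite("pics/q.png",np.vstack([np.hstack([a,b]),np.hstack([e,f])]))
print(ctrl.current_tool_pos(),ctrl.current_contact_force())
E
```

```text
[ 0.5985 -0.0536  0.1067] [-0.4429 -0.8469  0.598 ]
```

View pics/q.png

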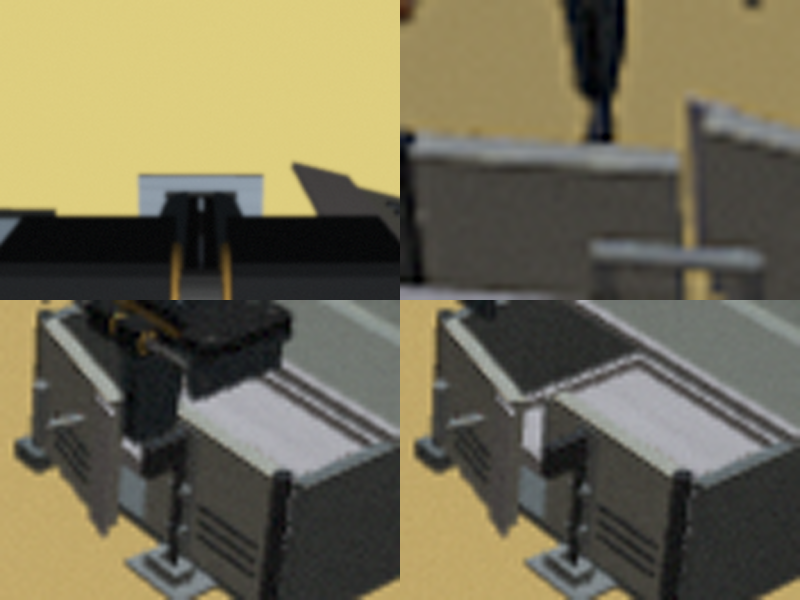

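```bash
python3 - <<'E'
from h import *
line([.606,-.0535,.106],.1)
print(line([.606,-.0535,.07],.03,c=4),ctrl.current_tool_pos(),ctrl.current_contact_force(),ctrl.current_t())
E
```

```text
True [ 0.6061 -0.0535  0.097 ] [-1.3059  0.4095  6.0704] 20.4
```

```bash
python3 - <<'E'
from h import *
line([.606,-.0535,.16])
go([.5,-.03,.12],90)
print(line([.5,-.03,.02],.15,c=4))
print(line([.5,-.03,-.035],.03,c=4),ctrl.current_tool_pos(),ctrl.current_contact_force(),ctrl.current_t())
line([.5,-.03,.1])
ctrl.command_gripper(.6)
print(line([.5,-.03,.02],.15,c=4))
print(line([.5,-.03,-.035],.03,c=4),ctrl.current_tool_pos(),ctrl.current_contact_force(),ctrl.current_t())
line([.5,-.03,.1])
E
```

```text
False
True [ 0.5    -0.03   -0.0269] [-1.3553  0.5277 14.0938] 23.725
False
True [ 0.5   -0.03  -0.027] [-2.355  -0.0538 13.3892] 27.7417
```

```bash
sed -i 's/^def go.*/OFF=np.array([0,0,.026])  # tips found this much above the reported TCP (bench touch)\ndef tcp(): return ctrl.current_tool_pos()+OFF\ndef go(p,a): ctrl.goto(np.array(p,float)-OFF,rot(a))/; s/ctrl.move_l(np.array(p,float),/ctrl.move_l(np.array(p,float)-OFF,/; s/T\[:3,3\]=ctrl.current_tool_pos()/T[:3,3]=ctrl.current_tool_pos()+[0,0,.026]/' h.py; cat h.py | sed -n 8,14p; python3 - <<'E'
from h import *
for n in ("w_cab","w_cab2","w_box","bolt","bolt2"):
    z=dict(np.load(f"pics/{n}.npz")); z['T'][2,3]+=.026; np.savez(f"pics/{n}.npz",**z)
im,c=load("w_cab2")
f=lambda l,z: onz(c,np.array(l)/2.+[60,0],z)
H=f([[123,179],[663,214]],.13); print("hinges p,a",H,np.linalg.norm(H[0]-H[1]))
u=(H[1]-H[0])/np.linalg.norm(H[1]-H[0]); xin=np.array([u[1],-u[0],0]); print("yaw",np.degrees(np.arctan2(-u[0],u[1])))
pt=f([[526,74]],.127)[0]; print("pull",pt,np.linalg.norm((pt-H[1])[:2])," w_cab:",onz(load("w_cab")[1],[[307,188]],.127))
print("leaf_a",np.arctan2(-(pt-H[1])@xin,-(pt-H[1])@u)-np.arctan2(41,83))
M=H.mean(0); print("origin",M); print("bolt pred",H[0]+.083*u-.036*xin,"meas",f([[297,91],[319,92]],.124))
print("bolt im",onz(load("bolt")[1],[[252,167],[252,211]],.124))
b=f([[319,242],[466,250]],.1); print("bar",b.mean(0),np.linalg.norm(b[0]-b[1]),"pred",M+xin*.027)
e=f([[107,370],[657,404]],.13); print("top edge",e,np.linalg.norm(e[0]-e[1]), (e.mean(0)-M)@xin)
P=onz(load("w_box")[1],[[229,94],[322,97],[311,226],[227,222]],.057); print(P, np.linalg.norm(P-np.roll(P,-1,0),axis=1),P.mean(0))
print("bar",onz(load("w_box")[1],[[252,130],[297,131]],.073))
E
```

```text
if n=="wrist":
        T=np.eye(4); T[:3,:3]=ctrl.current_eef_rot(); T[:3,3]=ctrl.current_tool_pos()+[0,0,.026]; T=T@np.array(p['T_tool_cam'])
    else: T=np.array(p['pose'])
    return K,np.array(p['D']),T
def shot(n,f=None):
    c=cam(n); im=ctrl.read_camera(n)
    if f: cv2.imwrite(f"pics/{f}.png",im); np.savez(f"pics/{f}.npz",K=c[0],D=c[1],T=c[2])
hinges p,a [[ 0.6387 -0.1512  0.13  ]
 [ 0.6563  0.1292  0.13  ]] 0.28096865052298003
yaw -3.609472495255734
pull [0.5878 0.055  0.127 ] 0.10099719575454377  w_cab: [[0.5891 0.0517 0.127 ]]
leaf_a 0.22404249971335582
origin [ 0.6475 -0.011   0.13  ]
bolt pred [ 0.6079 -0.0661  0.13  ] meas [[ 0.5957 -0.0606  0.124 ]
 [ 0.5963 -0.0494  0.124 ]]
bolt im [[ 0.5995 -0.054   0.124 ]
 [ 0.6401 -0.0566  0.124 ]]
bar [ 0.6753 -0.0118  0.1   ] 0.08320127538742712 pred [ 0.6744 -0.0127  0.13  ]
top edge [[ 0.7401 -0.169   0.13  ]
 [ 0.7596  0.1353  0.13  ]] 0.3048976828176092 0.10253634219164681
[[0.3917 0.2631 0.057 ]
 [0.3957 0.3937 0.057 ]
 [0.5877 0.385  0.057 ]
 [0.5808 0.2564 0.057 ]] [0.1306 0.1921 0.1288 0.1893] [0.489  0.3245 0.057 ]
bar [[0.4406 0.2953 0.073 ]
 [0.442  0.3576 0.073 ]]
```

```bash
sed -i 's/ctrl.current_tool_pos()+\[0,0,.026\]/ctrl.current_tool_pos()/' h.py; python3 - <<'E'
from h import *
for n in ("w_cab","w_cab2","w_box","bolt","bolt2"):
    z=dict(np.load(f"pics/{n}.npz")); z['T'][2,3]-=.026; np.savez(f"pics/{n}.npz",**z)
b=np.array([.611,-.0535,0])
ctrl.command_gripper(.32)
go(b+[0,0,.18],90+YC)
print(line(b+[0,0,.1],.08,c=8), tcp())
ctrl.command_gripper(0)
print("w",ctrl.current_grip_width()*91,ctrl.current_grasp_force(),ctrl.current_contact_force())
if ctrl.current_grip_width()*91>5:
    p=tcp(); line(p+[0,0,.0255],.03); print(tcp(),ctrl.current_contact_force(),ctrl.current_grip_width()*91); ctrl.sleep(.3)
ctrl.command_gripper(.32); line([b[0],b[1],.19])
ctrl.command_gripper(0)
print("probe",line([b[0],b[1],.125],.04,c=4),tcp(),ctrl.current_t())
line([b[0],b[1],.19])
E
```

```text
False [ 0.6114 -0.0536  0.1005]
w 9.951109146616346 29.997597634792328 [-1.8619 -6.2796  3.0395]
[ 0.6109 -0.0543  0.1255] [-0.0231 -4.5445 -8.5227] 10.021992407052325
probe False [ 0.6111 -0.0535  0.1251] 36.2167
```

```bash
python3 - <<'E'
from h import *
b=np.array([.611,-.0535,0])
ctrl.command_gripper(.32)
line(b+[0,0,.1],.1,c=8); 
ctrl.command_gripper(0)
p=tcp(); f0=ctrl.current_contact_force()
print("w",ctrl.current_grip_width()*91,p,f0)
for dz in (.006,.012,.018,.024,.0275):
    st=line(p+[0,0,dz],.04,c=30); print(dz,st,tcp()[2],ctrl.current_contact_force()[2])
    if st: break
ctrl.sleep(.3)
ctrl.command_gripper(.32); line([b[0],b[1],.2]); print(ctrl.current_t())
E
```

```text
w 9.636682198565905 [ 0.6113 -0.0543  0.1004] [-1.4235 -5.5896  2.0384]
0.006 False 0.10680020975851659 2.2067236336773357
0.012 False 0.11280143257454403 2.6251494444797667
0.018 False 0.11882288091964216 2.493080084867902
0.024 False 0.12416287820323837 -5.52150964487476
0.0275 False 0.12657451434236777 -19.385675298193142
41.7917
```

```bash
python3 - <<'E'
from h import *
line([.612,-.0525,.226],.2,a=90+YC); im,c=shot("wrist","boltup"); o,_=load("bolt")
print("dark rows before/after",np.where(o[100:260,252].sum(1)<250)[0][[0,-1]]+100,np.where(im[100:260,252].sum(1)<250)[0][[0,-1]]+100)
print((im[100:225:5,252].sum(1)))
H=C(0,.129,0); r=np.hypot(.083,.041); ph=np.arctan2(.041,.083)
def pull(th,z):
    a=th+ph; return H+r*(-np.cos(a)*YI-np.sin(a)*XI)+[0,0,z]
t0=.222; print(pull(t0,.127))
ctrl.command_gripper(.24)
ang=lambda th:YC-np.degrees(th)
go(pull(t0,.19),ang(t0))
st=line(pull(t0,.1),.08,c=6); print(st,tcp(),ctrl.current_contact_force())
if not st:
    for th in np.linspace(t0,1.64,13)[1:]:
        line(pull(th,.1),.1,a=ang(th)); print(round(th,2),ctrl.current_contact_force(),end=' ')
    line(tcp()+[0,0,.1])
print(ctrl.current_t()); shot("side","aopen"); 
E
```

```text
dark rows before/after [166 257] [169 257]
[609 607 609 609 608 609 609 608 609 610 609 611 573 521 114  86 194 191
 192 193 196 196 195 191 336]
[0.5938 0.049  0.127 ]
False [0.5942 0.049  0.1005] [ 0.0952 -0.4424 -0.0574]
0.34 [-0.0148 -0.4269 -0.2542] 0.46 [-0.0599 -0.1067  0.3577] 0.58 [ 0.3988  0.3318 -0.8372] 0.69 [-0.1407  0.217  -0.3635] 0.81 [ 0.2817 -0.5738  0.0723] 0.93 [-0.598  -0.1904  0.4381] 1.05 [-0.7058  0.1885 -0.6367] 1.17 [-0.9582 -0.6713 -0.2269] 1.29 [ 0.7005  0.0866 -0.8455] 1.4 [-0.4553  0.4077 -0.7036] 1.52 [-0.3699  0.318   0.3002] 1.64 [-0.0843 -0.6887 -0.114 ] 49.5333
```

```bash
python3 - <<'E'
from h import *
im,_=load("boltup"); s,_=load("aopen")
go(C(.11,0,.27),90); w,_=shot("wrist","aopenw")
a=cv2.resize(im[120:330,130:390],(400,300),interpolation=cv2.INTER_CUBIC)
e=cv2.resize(s[130:235,230:370],(400,300),interpolation=cv2.INTER_CUBIC)
b=cv2.resize(w[:260,60:460],(460,299))
cv2.imwrite("pics/q2.png",np.vstack([np.hstack([a,e]),cv2.copyMakeBorder(b,0,0,0,340,cv2.BORDER_CONSTANT)]))
E
```

```text
(no output)
```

View pics/q2.png

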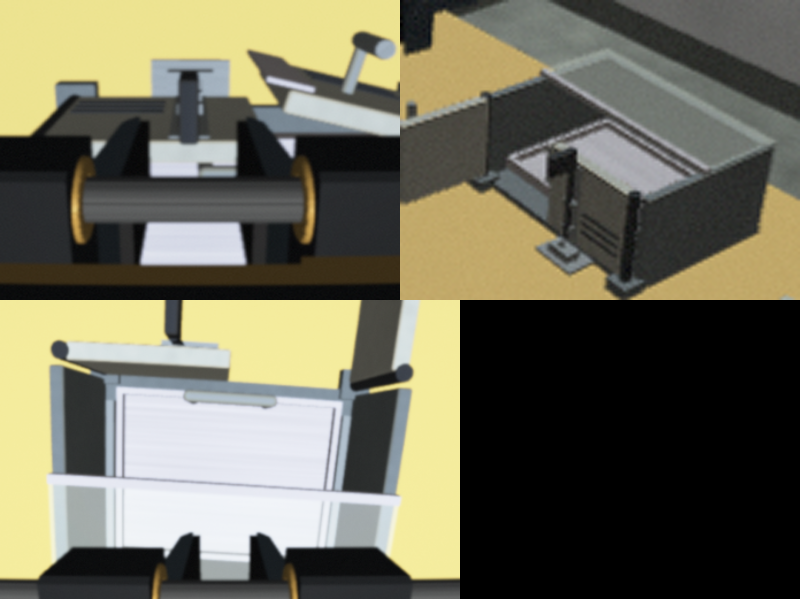

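```bash
python3 - <<'E'
from h import *
H=C(0,-.129,0); r=.110
def pp(th,z): return H+r*(np.cos(th)*YI-np.sin(th)*XI)+[0,0,z]
ang=lambda th:YC+np.degrees(th)
ctrl.command_gripper(.29)
go(pp(0,.2),ang(0))
st=line(pp(0,.110),.06,c=6); print(st,tcp(),ctrl.current_contact_force())
if not st:
    for th in np.linspace(0,1.66,14)[1:]:
        line(pp(th,.110),.1,a=ang(th)); print(round(th,2),np.linalg.norm(ctrl.current_contact_force()).round(1),end=' ')
    line(tcp()+[0,0,.1])
    # tray
    B=lambda d,z: C(.027-d,0,z)
    ctrl.command_gripper(.35)
    go(B(0,.18),YC)
    st=line(B(0,.085),.06,c=6); print(st,tcp())
    if not st:
        ctrl.command_gripper(0); print("w",ctrl.current_grip_width()*91,ctrl.current_grasp_force(),ctrl.current_contact_force())
print(ctrl.current_t())
E
```

```text
False [ 0.6476 -0.0305  0.1104] [ 0.1296 -0.0247 -0.4658]
0.13 0.7 0.26 0.7 0.38 0.4 0.51 1.1 0.64 0.6 0.77 0.9 0.89 0.8 1.02 1.0 1.15 0.8 1.28 0.9 1.4 0.2 1.53 1.4 1.66 0.8 False [ 0.6757 -0.0132  0.0854]
w 9.03780352988862 30.000003576278687 [-5.4307 -1.0654  3.9269]
65.0583
```

```bash
python3 - <<'E'
from h import *
p=tcp(); st=line(p-.142*XI,.1,c=25); print(st,tcp(),(p-tcp())@XI,ctrl.current_contact_force())
ctrl.command_gripper(.35); line(tcp()+[0,0,.1],.2); ctrl.command_gripper(.35)
shot("side","trayout"); shot("scene","trayoutS")
# lid
BY=-2.4; bx=np.array([np.cos(np.radians(BY)),np.sin(np.radians(BY)),0])
L=np.array([.4395,.325,0])
go(L+[0,0,.15],BY); st=line(L+[0,0,.058],.08,c=6); print(st,tcp())
ctrl.command_gripper(0); print("w",ctrl.current_grip_width()*91,tcp(),ctrl.current_contact_force())
p=tcp(); st=line(p+.168*bx,.08,c=40); print(st,tcp(),(tcp()-p)@bx,ctrl.current_contact_force())
ctrl.command_gripper(.35); line(tcp()+[0,0,.1],.2)
np.save("lid.npy",p)
go([.50,.323,.33],90); im,c=shot("wrist","boxopen"); print(ctrl.current_t())
s,_=load("trayout");t,_=load("trayoutS")
a=cv2.resize(im[40:260,160:380],(300,300)); b=cv2.resize(s[120:250,220:370],(400,347)); d=cv2.resize(t[170:290,90:290],(500,300))
o=np.zeros((600,800,3),np.uint8); o[:300,:300]=a; o[:300,300:800]=d; o[300:600,:346]=cv2.resize(b,(346,300)); cv2.imwrite("pics/q3.png",o)
E
```

```text
False [ 0.5322 -0.0041  0.085 ] 0.14246639167493025 [-1.8493  5.3971  1.1888]
False [0.4398 0.3252 0.0584]
w 9.863995894599823 [0.4396 0.325  0.0582] [-0.5878 -1.1205  2.9692]
False [0.6044 0.3173 0.0581] 0.1650385219749524 [-17.9554  -2.4721  16.9885]
76.125
```

View pics/q3.png

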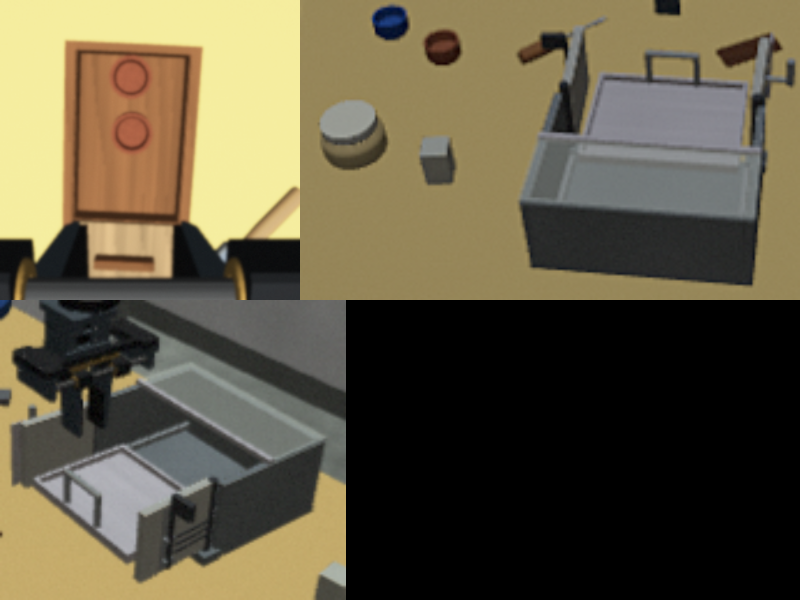

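```bash
cat >> h.py <<'E'
BY=-2.4
TM=np.array([.5322,-.0041,0])+.078*XI
def T(x,y,z): return TM+x*XI+y*YI+[0,0,z]
def pick(p,a,zt,o,zs=.2):
    ctrl.command_gripper(o); go(p+[0,0,zs],a); st=line(p+[0,0,zt],.15,c=6)
    ctrl.command_gripper(0); w=ctrl.current_grip_width()*91; line(p+[0,0,zs],.15); print("pick",st,w,ctrl.current_grip_width()*91,ctrl.current_t()); return ctrl.current_grip_width()*91
def place(x,y,zt,o):
    go(T(x,y,.2),YC); w=ctrl.current_grip_width()*91
    line(T(x,y,zt+.02),.15); st=line(T(x,y,zt),.05,c=5); print("place",st,tcp()[2],w,ctrl.current_grip_width()*91)
    ctrl.command_gripper(o); line(T(x,y,.2),.2)
E
python3 - <<'E'
from h import *
im,c=load("boxopen")
D=onz(c,[[255.3,96.5],[256,137.5]],.032); print(D,np.linalg.norm(D[0]-D[1])); e=onz(c,[[255.3-14.5,96.5],[255.3+14.5,96.5]],.032); print("diam",np.linalg.norm(e[0]-e[1]))
bx=np.array([np.cos(np.radians(BY)),np.sin(np.radians(BY)),0]); o=np.array([.4845,.3232,.032])
print((D-o)@bx,(D-o)@np.array([-bx[1],bx[0],0]))
d=D[1].copy(); d[2]=0
w=pick(d,90+BY,.010,.64)
if 38<w<46: place(0,62,.041,.64) if 0 else place(0,.062,.041,.64)
shot("scene","p1"); print(ctrl.current_t())
E
```

```text
[[0.4247 0.3235 0.032 ]
 [0.4788 0.3244 0.032 ]] 0.05415493965277257
diam 0.03836342917731565
[-0.0598 -0.0057] [-0.0022  0.0009]
pick False 41.1536855719707 41.07810703252894 80.55
place True 0.04030543771606246 41.50293779781507 40.86537632269768
84.7
```

```bash
python3 - <<'E'
from h import *
d=np.array([.4247,.3235,0])
w=pick(d,90+BY,.010,.64)
if 38<w<46: place(0,.008,.041,.64)
go([.52,-.33,.33],90); im,c=shot("wrist","bowl"); print(ctrl.current_t())
h=cv2.cvtColor(im,cv2.COLOR_BGR2HSV)
for nm,m in (("red",((h[...,0]<12)|(h[...,0]>172))&(h[...,1]>90)&(h[...,2]>40)),("blue",(h[...,0]>100)&(h[...,0]<130)&(h[...,1]>120))):
    cs,_=cv2.findContours(m.astype(np.uint8),cv2.RETR_EXTERNAL,cv2.CHAIN_APPROX_NONE)
    for k in cs:
        if cv2.contourArea(k)>150: (u,v),r=cv2.minEnclosingCircle(k); print(nm,(u,v),r,cv2.boundingRect(k),onz(c,[[u,v]],.03))
t,_=load("bowl"); t=im[:260]; s,_=shot("scene","p2")
o=np.zeros((600,800,3),np.uint8); o[:300,:591]=cv2.resize(t,(591,300)); o[300:,:500]=cv2.resize(s[170:290,90:290],(500,300)); cv2.imwrite("pics/q4.png",o)
E
```

```text
pick False 41.205294173276634 41.2561198242319 89.4083
place True 0.04021955613883606 41.47259574716065 41.164792386603565
95.775
red (490.5, 216.0) 21.66227912902832 (470, 205, 42, 31) [[0.6142 0.0225 0.03  ]]
red (221.74314880371094, 91.20548248291016) 20.354963302612305 (202, 71, 40, 41) [[ 0.438  -0.3732  0.03  ]]
red (8.0, 41.0) 41.77329635620117 (0, 0, 29, 83) [[ 0.3671 -0.6598  0.03  ]]
blue (145.88461303710938, 45.88461685180664) 23.182231903076172 (124, 24, 45, 44) [[ 0.3795 -0.4711  0.03  ]]
```

View pics/q4.png

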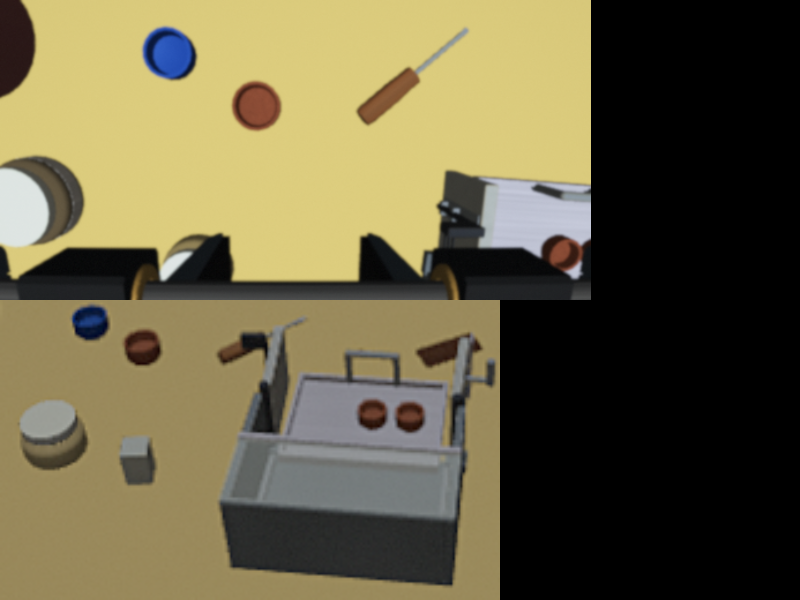

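```bash
python3 - <<'E'
from h import *
shot("side","p2s")
for n,box in (("p2",(120,165,170,215)),("p2s",(300,270,360,325)),("bowl",(180,50,260,130))):
    im,c=load(n); h=cv2.cvtColor(im,cv2.COLOR_BGR2HSV); m=((h[...,0]<12)|(h[...,0]>172))&(h[...,1]>90)&(h[...,2]>30)
    k=np.zeros_like(m); x0,y0,x1,y1=box; k[y0:y1,x0:x1]=m[y0:y1,x0:x1]
    v,u=np.where(k); print(n,u.min(),u.max(),v.min(),v.max(),u.mean(),v.mean(),"centroid@.017",onz(c,[[u.mean(),v.mean()]],.017),"@.034",onz(c,[[u.mean(),v.mean()]],.034))
    if n=="bowl": print(onz(c,[[u.min(),v.mean()],[u.max(),v.mean()],[u.mean(),v.min()],[u.mean(),v.max()]],.034))
E
```

```text
p2 140 153 182 195 146.46853146853147 188.5034965034965 centroid@.017 [[ 0.4345 -0.3755  0.017 ]] @.034 [[ 0.4544 -0.3679  0.034 ]]
p2s 311 331 289 311 320.8355091383812 299.95300261096605 centroid@.017 [[ 0.4416 -0.3723  0.017 ]] @.034 [[ 0.4284 -0.3815  0.034 ]]
bowl 202 241 71 111 221.55389457120378 91.41778127458694 centroid@.017 [[ 0.4379 -0.3747  0.017 ]] @.034 [[ 0.4384 -0.3731  0.034 ]]
[[ 0.4383 -0.3989  0.034 ]
 [ 0.4385 -0.3475  0.034 ]
 [ 0.4126 -0.3725  0.034 ]
 [ 0.4638 -0.3736  0.034 ]]
```

```bash
python3 - <<'E'
from h import *
w=pick(np.array([.438,-.374,0]),YC,.010,.85)
if 50<w<60: place(0,-.056,.047,.85)
print(ctrl.current_t())
go(C(-.04,0,.3),90) ; shot("scene","p3"); 
im,c=load("p3"); h=cv2.cvtColor(im,cv2.COLOR_BGR2HSV); m=((h[...,0]<12)|(h[...,0]>172))&(h[...,1]>90)&(h[...,2]>30)
cs,_=cv2.findContours(m.astype(np.uint8),cv2.RETR_EXTERNAL,cv2.CHAIN_APPROX_NONE)
for k in cs:
    if cv2.contourArea(k)>40:
        x,y,w,hh=cv2.boundingRect(k); q=onz(c,[[x+w/2,y+hh/2]],.05)[0]; print((x,y,w,hh),(q-TM)@XI,(q-TM)@YI)
E
```

```text
pick False 55.384559188073226 55.209648518668025 101.0583
place True 0.04620010153095175 55.30385069972252 55.363442084123314
105.3167
(249, 211, 10, 12) 0.0010648698898974107 0.06438616299731849
(234, 210, 10, 12) 0.0010613862463837245 0.011296941265417068
(213, 206, 15, 16) -0.0028162829483331024 -0.0553011666041492
(379, 194, 21, 12) -0.13479254099869573 0.5489676035093561
(257, 185, 17, 11) -0.14577447067653196 0.09276390576008078
(38, 131, 51, 57) -0.2666365498116603 -0.7652183446463633
(105, 3, 30, 21) -2.091143162149544 -1.1629875829143885
```

```bash
python3 - <<'E'
from h import *
B=np.array([.5322,-.0041,0])
ctrl.command_gripper(.35); go(B+[0,0,.18],YC); print(line(B+[0,0,.085],.1,c=6))
ctrl.command_gripper(0); print("w",ctrl.current_grip_width()*91); p=tcp()
line(p+.125*XI,.06,c=30); st=line(p+.1465*XI,.03,c=18); print(st,(tcp()-p)@XI,ctrl.current_contact_force())
ctrl.command_gripper(.35); line(tcp()+[0,0,.12],.15); shot("scene","home")
bx=np.array([np.cos(np.radians(BY)),np.sin(np.radians(BY)),0])
L=np.load("lid.npy"); L[2]=0; E=L+.165*bx
go(E+[0,0,.16],BY); print(line(E+[0,0,.058],.1,c=6)); ctrl.command_gripper(0); print("w",ctrl.current_grip_width()*91); p=tcp()
line(p-.14*bx,.1,c=30); st=line(p-.1675*bx,.04,c=40); print(st,(p-tcp())@bx,tcp()-L,ctrl.current_contact_force())
ctrl.command_gripper(.35); line(tcp()+[0,0,.14],.2)
go([.42,.0,.35],90); ctrl.sleep(.3); a,_=shot("scene","endS"); b,_=shot("side","endD"); print(ctrl.current_t())
o=np.zeros((600,800,3),np.uint8); o[:300]=cv2.resize(a[160:290,90:400],(800,300)); o[300:]=cv2.resize(b[120:330,130:400],(800,300)); cv2.imwrite("pics/q5.png",o)
E
```

```text
False
w 9.227199305188647
True 0.14222438500943735 [-2.5662 -1.1531  9.966 ]
False
w 9.709466381602736
False 0.165073685910759 [0.     0.0009 0.0583] [ 19.0321   0.2138 -13.5471]
124.225
```

View pics/q5.png

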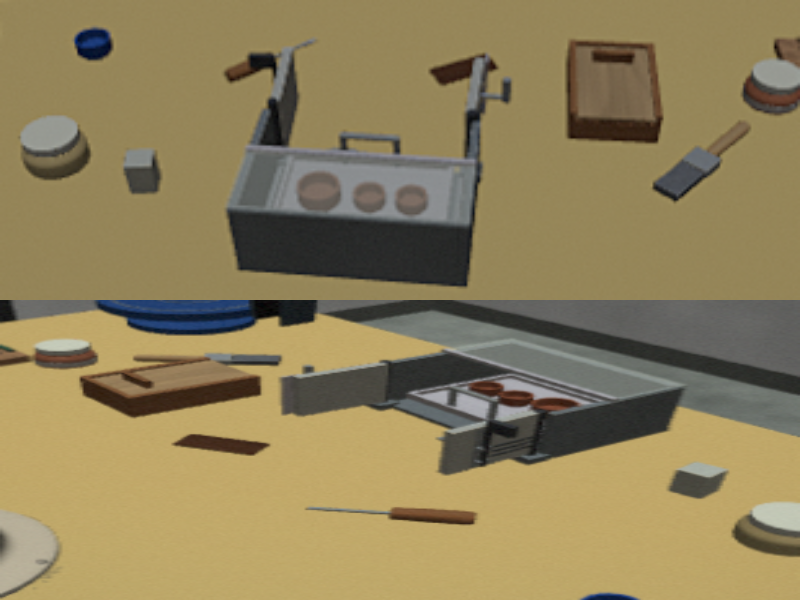

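```bash
python3 -c "
from bench import ctrl
print(ctrl.sign_off())"
```

```text
the job is handed in; nothing more can be done
None
```

The job is handed in at about 124 s, and the last pictures and readings show every step met, though the judge returned no verdict: bolt up, both leaves wide open, the two dishes that were in the box and the bowl upright on the closed tray, and the lid shut.

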